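# Load the leaning score peg with its two collars

## Robot

A 6-joint arm with a two-finger parallel gripper is mounted at the origin on the work surface. World frame = base frame: x ahead of the robot, y to its left, z up, the work surface at z = 0. Lengths are in m, angles in rad, forces in N, time in s.
With the tool pointing down it reaches from about 0.35 to 0.85 m from the base axis. Payload 8.1 kg.
Tool frame: the origin (TCP) lies on the centre line of the jaws, within the pads' length; the fingertips stand 17 mm ahead of it and the grasp point (between the pads) lies 2 mm behind it; z points along the fingers, y is the line along which they close (so a half turn about z gives the same grasp; the last joint's range is limited). The gripper opens to 93 mm and grips with 3 to 60 N. Pads are 15 mm wide; open, the fingers measure 128 mm over their backs; the gripper's body (75 mm by 188 mm) begins 65 mm behind the grasp point.
Start: joints at [-1.329, 0.13, 1.488, -0, 1.523, -0.085], TCP at [0.193, -0.568, 0.236] pointing down, gripper open.
Joint ranges: [-2.96, 2.96], [-0.89, 2.26], [0.02, 2.5], [-1.34, 4.48], [0, 2.73], [-2.66, 2.66]. Speed limits (rad/s): [2.39, 2.39, 2.79, 3.14, 3.14, 3.14].

## Interface

Orientations are given as a rotation vector (axis times angle).
In Python, from plant import telemetry, viewer, order gives the robot as it stands.
- The arm moves only by the tool send_rows, never from a script. Its argument "plan" is a list that holds one entry, the list of rows, each a list of 5 numbers: the closure, from -1 (fully open) to 1 (shut), then the shift along the world's x, y, z normalised to -1 to 1, where 1 is 0.2 m, then the turn about the world's z normalised to -1 to 1, where 1 is 60 degrees. A call has 1 to 20 rows; each row is the pose to reach, as a shift and turn from the pose commanded when the call began; what a row does not reach only later rows make up. A row lasts 1/12 s, in which the tool goes at most 41.7 mm and 7.16 degrees, less where a joint would pass 70% of its speed; a pose out of reach is approached as far as the arm can. A call with a number of a shift or a turn outside -1 to 1 is refused whole. A call with a gripper value outside its range is refused whole. The fingers move at their own pace and stop on an object; "force" is the grip in N (left out, the last holds). Time passes only in rows, so rows that repeat a pose let the fingers close. It gives the time, the measured TCP pose, the force, the opening and the grip force at its end, in the units of the state.
- telemetry.read_state(): the state, without advancing time (a new reading comes with each control period).
- viewer.read_camera(name): name is "side" or "top"; returns (picture, depth): 400x640x3 uint8, blue, green, red; 400x640 float32, m along the optical axis (not along the pixel's ray), 0 where there is no reading.
- viewer.calibration(name): a dict with "camera_matrix" (3x3 intrinsics, pixels), "dist_coeffs" ([k1, k2, p1, p2, k3] as OpenCV has them; the pictures are not rectified), "extrinsics" (4x4, takes a point from camera to world coordinates). Camera axes: x right, y up, looking along -z (the intrinsics and any distortion apply to the point x, -y, -z); pixel columns grow to the right and rows downward; lengths in m; the calibration is good to about 2 mm. A picture is of the moment at which its call begins. calibration takes no time and is no camera call.
- order.close_job(): hands the job in; it is judged then, once.
The state is a dict: "t": time; "q": joint angles; "dq": joint speeds; "joint_torque": joint torques, N m; "tool_pos": TCP position; "orientation": TCP orientation; "force": force on the tool from outside, world axes, zero at the start; "wrist_torque": the same for the moment, N m; "opening": finger opening in m; "gripper_force": force on a finger pad.
Only numpy, scipy, OpenCV 4.12 (cv2) and the standard library are available. Lean on these libraries where they do the work, as an engineer would, in place of code of your own. Each camera call takes 0.05 s, during which the arm holds its last target. There are 200 camera calls.

## Task

Get the score peg ready for the next game: on the rail's middle peg, the leaning one with the thick dark foot, thread first the orange wide-bore collar down against the rail, then the blue narrow-bore collar down against the orange one. Keep each collar in the gripper, square to the peg, until it is fully home, then let go; do not let it drop. Leave the other things where they are.

Things in the scene. Friction and masses are not known exactly. Their poses are not given: they have to be found in the camera images.
- rail: Fixed wooden peg rail; origin under its middle on the table, z up, y along it. Its board, 320 mm long (y), 90 mm wide, 18 mm thick, slopes 25 degrees: its top face (centre 55 mm above the table) faces up and towards -x, the robot. Three pegs stand square to it: the stepped middle one and plain beech ones (24 mm diameter, 56 mm long) at y = +120 and -120 mm.
- post: Middle peg, fixed, leaning 25 degrees from vertical towards the robot. Origin: centre of its foot on the board's face; z up along the peg, y level along the rail. 60 mm long: dark foot 38 mm diameter up to 18 mm, cone to 28 mm diameter at 26 mm, beech shaft 28 mm diameter up to 48 mm, taper to a 16 mm diameter tip.
- wide_collar: Orange plastic plain ring, 60 mm outside diameter, 44 mm bore, 28 mm high, 50 to 100 g, lying flat on the table. Origin: centre of its underside; z along its axis. Goes on first; home when it rests flat on the rail board (0 mm along the peg).
- narrow_collar: Blue plastic plain ring, 60 mm outside diameter, 34 mm bore, 28 mm high, 60 to 130 g, lying flat on the table. Origin: centre of its underside; z along its axis. Goes on second; too narrow for the peg's dark foot, it is home when it rests on the orange ring (28 mm along the peg).
- wide_mid (a point): Centre of the orange ring, on its axis at half height (14 mm from each end).
- narrow_mid (a point): Centre of the blue ring, on its axis at half height (14 mm from each end).
- die: Loose bystander: lime-green polyhedral die, 68 mm wide, 56 mm high. Origin: centre of its underside.
- bell: Loose bystander: brass hand bell with a dark wooden handle, 72 mm diameter, 112 mm high. Origin: centre of its underside.
- vault: Loose bystander: open walnut dice vault, 110 by 140 mm, 50 mm high. Origin: centre of its underside.
- token: Loose bystander: slate-grey stone token, 60 mm diameter, 12 mm thick, lying flat between the collars. Origin: centre of its underside.
- lantern: Loose bystander: steel lantern miniature, 50 mm diameter, 86 mm high. Origin: centre of its underside.

How it is judged:
By the outcome, as a careful person would: the job done as asked, in the order asked, and still so for the second after the job is handed in, with the robot touching nothing.
It also fails if it takes over 58 s, if anything falls off the work surface, if the arm or the gripper's body presses on something with over 40 N, if the wrist force passes 120 N, or if a joint passes its speed limit or range.

## Working session

There is one attempt and no reset: what is moved stays moved. The work goes in short steps, Python scripts to look and compute and a tool call to move; the robot and the scene stay as the last step left them, time stands still between calls to the robot, and variables do not carry over. Pictures are saved under pics/ and viewed, at most 10 in all, crops included, and the job is handed in when it is done.

Besides the shell and the picture viewer there is one more tool, called after "Request:" in YAML: its name, and indented under it one key for each argument. send_rows: Moves the arm, as the interface text tells. Scaled input: -1 to 1 covers 0.2 m each way for a shift and 60 degrees each way for a turn. Its arguments: {"type":"object","properties":{"plan":{"type":"array"},"force":{"type":"number"}},"required":["plan"]}

```bash
mkdir -p pics; cat > h.py <<'E'
import numpy as np, cv2
from plant import telemetry, viewer, order
def cal(n):
    c=viewer.calibration(n); return np.array(c["camera_matrix"],float),np.array(c["dist_coeffs"],float),np.array(c["extrinsics"],float)
def ray(n,uv):
    K,d,E=cal(n); p=cv2.undistortPoints(np.array(uv,float).reshape(-1,1,2),K,d).reshape(-1,2)
    v=np.c_[p[:,0],-p[:,1],-np.ones(len(p))]@E[:3,:3].T
    return E[:3,3],v          # point at optical depth D: o+D*v
def onz(n,uv,z):
    o,v=ray(n,uv); return o+v*((z-o[2])/v[:,2])[:,None]
def atdepth(n,uv,D):
    o,v=ray(n,uv); return o+v*np.asarray(D)[:,None]
def proj(n,P):
    K,d,E=cal(n); c=(np.atleast_2d(P)-E[:3,3])@E[:3,:3]; c=c*[1,-1,-1]
    return cv2.projectPoints(c.astype(float),np.zeros(3),np.zeros(3),K,d)[0].reshape(-1,2)
def mask(img,lo,hi):
    return cv2.inRange(cv2.cvtColor(img,cv2.COLOR_BGR2HSV),lo,hi)
E
python3 - <<'E'
from h import *
s=telemetry.read_state(); print(s)
for n in("top","side"):
    i,d=viewer.read_camera(n); cv2.imwrite(f"pics/{n}0.png",i); np.save(f"{n}0.npy",d)
    K,dd,E=cal(n); print(n,K.tolist(),dd,E.round(3).tolist())
E
```

```text
{'t': 0.0, 'q': array([-1.32940552e+00,  1.31173132e-01,  1.48926788e+00, -2.16317876e-05,
        1.52299510e+00, -8.53741440e-02]), 'dq': array([ 0.00073892,  0.00107016,  0.00053007, -0.00035834, -0.00099784,
       -0.00107462]), 'joint_torque': array([ 2.12093651e-04, -5.59852231e+01, -4.91757274e+01,  7.66511704e-02,
        3.55597422e-02, -1.72433552e-04]), 'tool_pos': array([ 0.19248834, -0.56771935,  0.23458653]), 'orientation': array([-3.09794328e+00, -5.10703616e-01,  2.59343148e-04]), 'force': array([-0.17961072, -0.04037572,  0.21647066]), 'wrist_torque': array([-0.00357325, -0.00208288, -0.02655762]), 'gripper_force': 0.0, 'opening': 0.09259746733984295}
top [[468.7255013728312, 0.0, 318.08236367510483], [0.0, 468.7255013728312, 198.94911974189864], [0.0, 0.0, 1.0]] [-0.12143058  0.          0.          0.          0.        ] [[-0.003, 0.996, -0.087, 0.392], [-1.0, -0.002, 0.01, -0.023], [0.01, 0.087, 0.996, 1.517], [0.0, 0.0, 0.0, 1.0]]
side [[449.3276355756856, 0.0, 323.1162707016755], [0.0, 449.3276355756856, 206.53468708849482], [0.0, 0.0, 1.0]] [-0.11438284  0.          0.          0.          0.        ] [[-0.836, 0.32, -0.446, 0.026], [-0.548, -0.517, 0.657, 0.725], [-0.021, 0.794, 0.608, 0.747], [0.0, 0.0, 0.0, 1.0]]
```

View pics/top0.png

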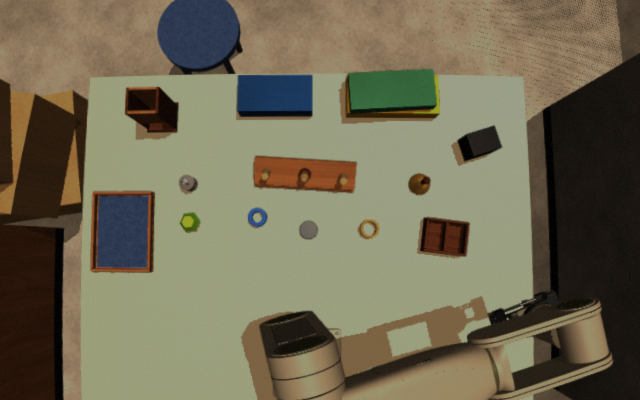

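View pics/side0.png

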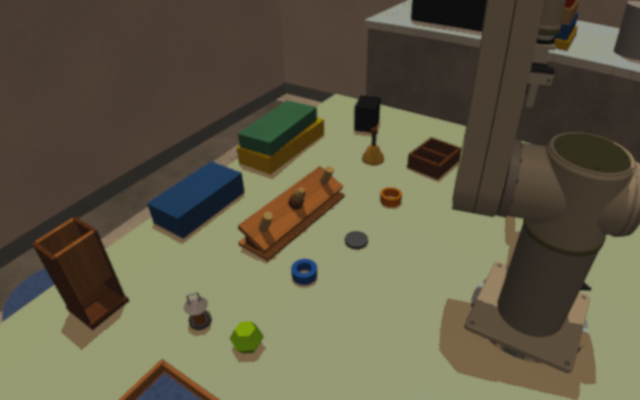

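The top view shows the blue ring near (257,217), orange near (369,229), the rail around (304,173) with its middle peg at about (304,176). The side view shows blue at (304,271), orange at (391,196), and the middle peg near (298,198).

```bash
python3 - <<'E'
from h import *
for n in("top","side"):
    i=cv2.imread(f"pics/{n}0.png"); D=np.load(n+"0.npy")
    rois={"top":dict(o=(350,210,390,248),b=(240,200,275,235),rail=(245,150,362,197)),"side":dict(o=(375,180,410,212),b=(285,255,325,290),rail=(235,165,350,256))}[n]
    for k,(x0,y0,x1,y1) in rois.items():
        sub=i[y0:y1,x0:x1]; d=D[y0:y1,x0:x1]
        yy,xx=np.mgrid[y0:y1,x0:x1]; uv=np.c_[xx.ravel(),yy.ravel()]
        P=atdepth(n,uv,d.ravel()).reshape(*d.shape,3)
        if k=="rail":
            m=mask(sub,(0,90,40),(22,255,255))>0
            # board points: iterative plane fit on points z>.025
            Q=P[m&(P[...,2]>.028)&(d>0)]
            g=np.ones(len(Q),bool)
            for _ in range(12):
                c=Q[g].mean(0); nv=np.linalg.svd(Q[g]-c,full_matrices=False)[2][2]; nv*=np.sign(nv[2]); r=(Q-c)@nv; g=abs(r)<max(.004,0)
            print(n,"board n",nv.round(4),"tilt",np.degrees(np.arccos(nv[2])).round(2),"dir",np.degrees(np.arctan2(nv[1],nv[0])).round(2),g.sum(),"c",c.round(4),"rms",r[g].std().round(4))
            B=Q[g]; a=cv2.minAreaRect(((B-c)@np.c_[np.cross(nv,[0,0,1])/np.linalg.norm(np.cross(nv,[0,0,1])),np.cross(nv,np.cross(nv,[0,0,1]))/np.linalg.norm(np.cross(nv,[0,0,1]))]*1000).astype(np.float32)); print("rect mm",a)
            t=np.cross(nv,[0,0,1]);t/=np.linalg.norm(t);w=np.cross(t,nv)
            F=np.array([t,w]);ctr=c+np.array(a[0])@np.array([t,np.cross(nv,np.cross(nv,[0,0,1]))/np.linalg.norm(np.cross(nv,[0,0,1]))])/1000; print("board centre",ctr.round(4))
            hi=P[(d>0)&(((P-c)@nv)>.044)&(((P-c)@nv)<.07)]
            ok,lab=cv2.connectedComponents
        if k!="rail":
            hsv=cv2.cvtColor(sub,cv2.COLOR_BGR2HSV)
            m=mask(sub,*(((8,120,90),(25,255,255)) if k=="o" else ((95,100,50),(130,255,255))))>0
            h=(m&(d>0)); Z=P[h][:,2]; T=P[h&(P[...,2]>.022)]
            e=cv2.minEnclosingCircle((T[:,:2]*1000).astype(np.float32)) 
            print(n,k,m.sum(),"zmax",np.percentile(Z,[50,90]).round(4),"circle",np.round(e[0],1),round(e[1],1),"meanT",T.mean(0).round(4))
            c=max(cv2.findContours(m.astype(np.uint8),cv2.RETR_EXTERNAL,cv2.CHAIN_APPROX_NONE)[0],key=cv2.contourArea)+[x0,y0]
            el=cv2.fitEllipse(c); print("  ellipse",np.round(el[0],1),np.round(el[1],1),"onz .028",onz(n,[el[0]],.028).round(4),"onz.014",onz(n,[el[0]],.014).round(4))
    o=np.array([[300,300]]); print("table z",atdepth(n,o,[D[300,300]]).round(4))
E
```

```text
top o 166 zmax [0.0251 0.0304] circle [ 427.9 -200.7] 29.0 meanT [ 0.4279 -0.2013  0.0278]
  ellipse [368.5 228.6] [17.5 19.4] onz .028 [[ 0.427  -0.1986  0.028 ]] onz.014 [[ 0.4273 -0.2002  0.014 ]]
top b 169 zmax [0.0276 0.032 ] circle [466.4 156.7] 29.4 meanT [0.4657 0.1572 0.0279]
  ellipse [256.8 216.7] [17.1 17.7] onz .028 [[0.4658 0.1567 0.028 ]] onz.014 [[0.4665 0.1584 0.014 ]]
top board n [-0.4279  0.0268  0.9034] tilt 25.39 dir 176.42 1936 c [0.604  0.0024 0.0562] rms 0.0021
rect mm ((0.326171875, 1.3185310363769531), (317.2640380859375, 91.20296478271484), 0.12048923969268799)
board centre [0.6029 0.0028 0.0556]Traceback (most recent call last):
  File "<stdin>", line 21, in <module>
TypeError: cannot unpack non-iterable builtin_function_or_method object
```

```bash
python3 - <<'E'
from h import *
n="side"
i=cv2.imread("pics/side0.png"); D=np.load("side0.npy")
def P_(n,D):
    yy,xx=np.mgrid[0:400,0:640]; return atdepth(n,np.c_[xx.ravel(),yy.ravel()],D.ravel()).reshape(400,640,3)
P=P_("side",D)
for k,(x0,y0,x1,y1) in dict(o=(375,180,410,212),b=(285,255,325,290)).items():
    S=P[y0:y1,x0:x1].reshape(-1,3); T=S[(S[:,2]>.024)&(S[:,2]<.034)]
    m=mask(i[y0:y1,x0:x1],*(((5,120,60),(25,255,255)) if k=="o" else ((95,100,50),(130,255,255)))).ravel()>0
    T=S[m&(S[:,2]>.023)]; e=cv2.minEnclosingCircle((T[:,:2]*1000).astype(np.float32)); print(k,np.round(e[0],1),e[1])
C=np.array([.603,.0027,.0555]); 
for n in("top","side"):
    Dn=np.load(n+"0.npy"); P=P_(n,Dn)
    Q=P[(Dn>0)&(abs(P[...,0]-.6)<.1)&(abs(P[...,1])<.18)&(P[...,2]>.025)&(P[...,2]<.13)]
    g=np.ones(len(Q),bool)
    for _ in range(15):
        c=Q[g].mean(0); nv=np.linalg.svd(Q[g]-c,full_matrices=False)[2][2]; nv*=np.sign(nv[2]); r=(Q-c)@nv; g=abs(r)<.005
    yd=np.cross(nv,[1,0,0]);yd/=np.linalg.norm(yd)
    t=np.cross([0,0,1],nv);t/=-np.linalg.norm(t);w=np.cross(t,nv)
    a=((Q-C)@t)*1000;u=((Q-C)@w)*1000;h=r*1000
    print(n,nv.round(3),np.degrees(np.arctan2(nv[1],nv[0])).round(1),"off",((C-c)@nv).round(4),"t",t.round(3),"w",w.round(3), "extent a",np.percentile(a[g],[.5,99.5]).round(0),"u",np.percentile(u[g],[.5,99.5]).round(0))
    for p in(-120,0,120):
        s=(abs(a-p)<25)&(h>25)&(h<70); print(p,s.sum(),a[s].mean().round(1),u[s].mean().round(1),np.percentile(h[s],[50,95]).round(0), a[s].min().round(),a[s].max().round(),u[s].min().round(),u[s].max().round())
E
```

```text
o [230.6 246.3] 520.1981201171875
b [255.2 430.8] 372.4886169433594
top [-0.427  0.026  0.904] 176.5 off -0.0001 t [ 0.061  0.998 -0.   ] w [ 0.902 -0.055  0.428] extent a [-158.  158.] u [-45.  45.]
-120 65 -119.2 2.8 [53. 60.] -130.0 -109.0 -10.0 12.0
0 88 0.2 4.4 [52. 64.] -14.0 15.0 -14.0 17.0
120 59 119.1 1.6 [54. 59.] 108.0 132.0 -11.0 10.0
side [-0.421  0.029  0.906] 176.0 off -0.0024 t [ 0.069  0.998 -0.   ] w [ 0.904 -0.063  0.422] extent a [-154.  163.] u [-47.  43.]
-120 113 -112.0 -2.6 [50. 57.] -130.0 -103.0 -13.0 10.0
0 157 9.4 -4.3 [49. 61.] -5.0 19.0 -16.0 13.0
120 142 127.5 -4.0 [52. 58.] 111.0 137.0 -14.0 9.0
```

Request:
send_rows:
  plan:
    - [[-1,0.3,0.45,0,-0.19],[-1,0.6,0.9,0,-0.373],[-1,0.6,0.9,0,-0.373],[-1,0.6,0.9,0,-0.373],[-1,0.6,0.9,0,-0.373],[-1,0.6,0.9,0,-0.373],[-1,0.6,0.9,0,-0.373]]
  force: 10

```text
t: 0.68
tool_pos: [0.3141, -0.386, 0.2355]
orientation: [-3.14, 0.094, -0.0]
force: [-1.2, -0.7, 0.3]
opening: 0.0932
gripper_force: 0.0
```

```bash
python3 - <<'E'
from h import *
i=cv2.imread("pics/side0.png")
for k,(x0,y0,x1,y1),lo,hi in(("o",(375,180,410,212),(5,120,60),(25,255,255)),("b",(285,255,325,290),(95,100,40),(130,255,255))):
    m=mask(i[y0:y1,x0:x1],lo,hi)
    c=max(cv2.findContours(m,cv2.RETR_EXTERNAL,cv2.CHAIN_APPROX_NONE)[0],key=cv2.contourArea)+[x0,y0]
    b=cv2.boundingRect(c); el=cv2.fitEllipse(c)
    print(k,b,np.round(el[0],1),onz("side",[el[0]],.014).round(4))
    P=np.c_[np.array([.4275 if k=="o" else .466,-.2 if k=="o" else .157])+.03*np.c_[np.cos(np.arange(0,6.3,.1)),np.sin(np.arange(0,6.3,.1))]]
    pp=proj("side",np.r_[np.c_[P,0*P[:,0]],np.c_[P,0*P[:,0]+.028]]); print(" predicted bbox",pp.min(0).round(1),pp.max(0).round(1))
s=telemetry.read_state(); print(s["t"],s["tool_pos"],s["orientation"],s["q"])
E
```

```text
o (380, 187, 22, 21) [390.5 196.7] [[ 0.4305 -0.2032  0.014 ]]
 predicted bbox [379.8 187.2] [402.4 208.3]
b (292, 259, 25, 25) [303.9 271. ] [[0.4694 0.156  0.014 ]]
 predicted bbox [291.2 258.1] [318.2 285.9]
0.6833 [ 0.31407215 -0.38600876  0.23550983] [-3.13969360e+00  9.38251282e-02 -3.90669333e-04] [-9.91217690e-01 -1.49249144e-01  1.76631400e+00  4.89215929e-04
  1.52479328e+00  6.39305353e-01]
```

Request:
send_rows:
  plan:
    - [[-1,0.286,0.464,-0.1,0],[-1,0.572,0.928,-0.3,0],[-1,0.572,0.928,-0.5,0],[-1,0.572,0.928,-0.75,0],[-1,0.572,0.928,-0.75,0],[-1,0.572,0.928,-0.75,0],[-1,0.572,0.928,-0.75,0],[-1,0.572,0.928,-0.75,0],[-1,0.572,0.928,-0.75,0]]

```text
t: 1.43
tool_pos: [0.426, -0.2028, 0.0845]
orientation: [-3.139, 0.098, 0.005]
force: [0.0, -0.3, 1.2]
opening: 0.0929
gripper_force: 0.0
```

```bash
python3 - <<'E'
from h import *
i,d=viewer.read_camera("side"); cv2.imwrite("pics/s1.png",cv2.resize(i[120:300,270:470],None,fx=3,fy=3))
E
```

```text
(no output)
```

View pics/s1.png

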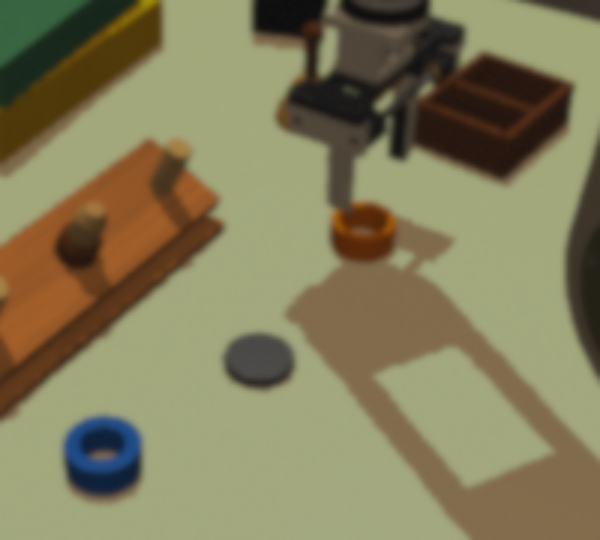

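The gripper straddles the orange ring (crop 363,230); everything is clear, so I'll descend and close.

Request:
send_rows:
  plan:
    - [[-1,0.006,0.01,-0.1,0],[-1,0.006,0.01,-0.22,0],[-1,0.006,0.01,-0.315,0],[-1,0.006,0.01,-0.315,0],[-1,0.006,0.01,-0.315,0],[1,0.006,0.01,-0.315,0],[1,0.006,0.01,-0.315,0],[1,0.006,0.01,-0.315,0],[1,0.006,0.01,-0.315,0],[1,0.006,0.01,-0.315,0],[1,0.006,0.01,-0.315,0],[1,0.006,0.01,-0.315,0],[1,0.006,0.01,-0.315,0]]
  force: 10

```text
t: 2.57
tool_pos: [0.4286, -0.2008, 0.0231]
orientation: [3.14, -0.1, 0.001]
force: [-1.4, -0.2, 6.1]
opening: 0.0602
gripper_force: 10.0
```

Request:
send_rows:
  plan:
    - [[1,0,0,0.15,0],[1,0,0,0.35,0],[1,0.1,0.07,0.55,0],[1,0.28,0.21,0.735,0],[1,0.45,0.335,0.735,0],[1,0.62,0.46,0.735,0],[1,0.79,0.585,0.735,0],[1,0.9,0.67,0.735,0],[1,0.959,0.715,0.735,0],[1,0.959,0.715,0.735,0],[1,0.959,0.715,0.6,0],[1,0.959,0.715,0.5,0],[1,0.959,0.715,0.5,0],[1,0.959,0.715,0.5,0]]

```text
t: 3.73
tool_pos: [0.6181, -0.0577, 0.1208]
orientation: [-3.139, 0.101, 0.007]
force: [-0.5, 0.6, -0.3]
opening: 0.0601
gripper_force: 10.0
```

```bash
python3 - <<'E'
from h import *
i,d=viewer.read_camera("side"); cv2.imwrite("pics/s2.png",cv2.resize(i[120:270,220:420],None,fx=3,fy=3))
s=telemetry.read_state(); print(s["t"],s["tool_pos"],s["force"])
E
```

```text
3.7833 [ 0.61940961 -0.05800271  0.12268589] [ 0.51215941  0.04839609 -0.17123168]
```

View pics/s2.png

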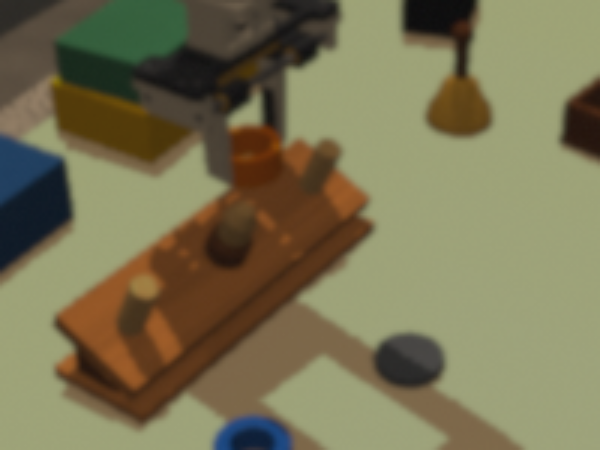

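The ring hangs between post and far peg on the uphill side, as planned. Now I'll press it on the board so that it pivots to 25°.

Request:
send_rows:
  plan:
    - [[1,0,0,-0.04,0],[1,0,0,-0.07,0],[1,0,0,-0.09,0],[1,0,0,-0.11,0],[1,0,0,-0.125,0],[1,0,0,-0.14,0],[1,0,0,-0.155,0],[1,0,0,-0.155,0]]

```text
t: 4.45
tool_pos: [0.6199, -0.0579, 0.0917]
orientation: [3.14, -0.1, -0.0]
force: [-2.8, -0.5, 3.0]
opening: 0.0601
gripper_force: 10.0
```

Request:
send_rows:
  plan:
    - [[1,0,0,-0.006,0],[1,0,0,-0.012,0],[1,0,0,-0.012,0]]

```text
t: 4.7
tool_pos: [0.6201, -0.058, 0.0896]
orientation: [3.139, -0.1, 0.0]
force: [-3.0, -1.8, 3.8]
opening: 0.0599
gripper_force: 10.0
```

```bash
python3 - <<'E'
from h import *
i,d=viewer.read_camera("side"); cv2.imwrite("pics/s3.png",cv2.resize(i[130:230,260:360],None,fx=5,fy=5,interpolation=cv2.INTER_CUBIC))
s=telemetry.read_state(); print(s["t"],s["tool_pos"],s["force"],s["wrist_torque"])
E
```

```text
4.75 [ 0.6200621  -0.05795817  0.08960158] [-3.41851829 -2.23678878  3.63613606] [-0.3151456   0.52185574 -0.04506157]
```

View pics/s3.png

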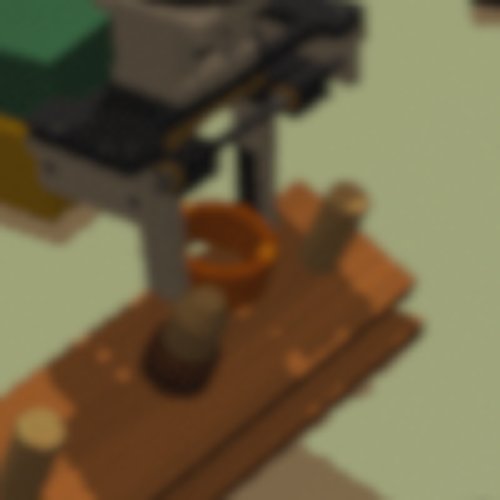

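The ring has tilted with the board (crop 230,250). I'll press a little more until the force rises.

Request:
send_rows:
  plan:
    - [[1,0,0,-0.007,0],[1,0,0,-0.007,0]]

```text
t: 4.92
tool_pos: [0.6202, -0.0579, 0.088]
orientation: [3.14, -0.1, 0.001]
force: [-3.2, -1.7, 4.3]
opening: 0.0597
gripper_force: 10.0
```

Request:
send_rows:
  plan:
    - [[1,0,0,-0.005,0],[1,0,0,-0.005,0]]

```text
t: 5.08
tool_pos: [0.6203, -0.0578, 0.0872]
orientation: [3.14, -0.1, 0.001]
force: [-2.9, -1.9, 5.6]
opening: 0.0593
gripper_force: 11.0
```

Request:
send_rows:
  plan:
    - [[1,0,0,0.1,0],[1,0,0,0.25,0],[1,0,0,0.4,0],[1,0,0,0.4,0],[1,0,0,0.4,0]]

```text
t: 5.5
tool_pos: [0.6219, -0.0575, 0.1692]
orientation: [3.14, -0.1, 0.008]
force: [-0.3, 0.3, -1.0]
opening: 0.0596
gripper_force: 10.0
```

```bash
python3 - <<'E'
from h import *
i,d=viewer.read_camera("side"); t,dt=viewer.read_camera("top")
s=telemetry.read_state(); print(s["t"],s["tool_pos"],s["force"],s["opening"])
u,v=proj("side",s["tool_pos"])[0].astype(int); a=cv2.resize(i[v-35:v+35,u-35:u+35],(400,400),interpolation=cv2.INTER_CUBIC)
u,v=proj("top",s["tool_pos"])[0].astype(int); b=cv2.resize(t[v-35:v+35,u-35:u+35],(400,400),interpolation=cv2.INTER_CUBIC)
cv2.imwrite("pics/s4.png",np.hstack([a,b])); np.savez("s4.npz",i=i,d=d,t=t,dt=dt)
yy,xx=np.mgrid[0:400,0:640]; P=atdepth("side",np.c_[xx.ravel(),yy.ravel()],d.ravel()).reshape(400,640,3)
m=(mask(i,(5,140,50),(25,255,255))>0)&(np.linalg.norm(P-s["tool_pos"],axis=2)<.045)
Q=P[m]-s["tool_pos"]; print(len(Q),Q.min(0),Q.max(0)); 
ang=np.radians(86.4)
# side-profile (x' horizontal along slope, z)
xp=np.array([np.sin(ang),-np.cos(ang),0]); yp=np.array([np.cos(ang),np.sin(ang),0])
print(np.c_[Q@xp,Q@yp,Q[:,2]].__mul__(1000).round(0)[::4].tolist())
E
```

```text
5.6 [ 0.61957178 -0.05725631  0.16551041] [-1.01258648 -0.41648235 -0.8909871 ] 0.059605416620049055
308 [-0.03314587 -0.03205938 -0.01681967] [0.02430287 0.03686314 0.02461094]
[[9.0, -28.0, 18.0], [18.0, -11.0, 21.0], [13.0, -20.0, 18.0], [8.0, -30.0, 15.0], [17.0, -5.0, 21.0], [11.0, -14.0, 19.0], [6.0, -24.0, 16.0], [15.0, 4.0, 23.0], [14.0, -10.0, 17.0], [6.0, -15.0, 17.0], [0.0, -25.0, 14.0], [17.0, -5.0, 15.0], [12.0, -16.0, 12.0], [3.0, -20.0, 13.0], [-5.0, -26.0, 13.0], [18.0, -6.0, 12.0], [12.0, -15.0, 10.0], [4.0, -21.0, 9.0], [-9.0, -21.0, 13.0], [20.0, -4.0, 9.0], [16.0, -16.0, 5.0], [6.0, -19.0, 7.0], [-6.0, -20.0, 10.0], [20.0, 0.0, 8.0], [18.0, -14.0, 2.0], [11.0, -21.0, 1.0], [-3.0, -20.0, 6.0], [-16.0, -21.0, 10.0], [21.0, -13.0, -1.0], [12.0, -18.0, -1.0], [1.0, -21.0, 2.0], [-13.0, -20.0, 7.0], [21.0, -4.0, -0.0], [19.0, -18.0, -6.0], [9.0, -22.0, -5.0], [-6.0, -20.0, 1.0], [-21.0, -18.0, 7.0], [3.0, -19.0, -4.0], [-10.0, -19.0, 0.0], [0.0, 23.0, 14.0], [-6.0, -20.0, -5.0], [-24.0, -14.0, 4.0], [-3.0, -20.0, -9.0], [-26.0, -7.0, 6.0], [-6.0, 27.0, 13.0], [-27.0, -2.0, 5.0], [-8.0, 29.0, 11.0], [-8.0, -17.0, -11.0], [-31.0, -5.0, 3.0], [-16.0, 31.0, 12.0], [-26.0, 5.0, 3.0], [-6.0, 31.0, 6.0], [-14.0, 26.0, 6.0], [-24.0, 21.0, 7.0], [-28.0, 11.0, 3.0], [-3.0, 28.0, 1.0], [-19.0, 27.0, 5.0], [-25.0, 19.0, 4.0], [-29.0, 9.0, -0.0], [-9.0, 32.0, 2.0], [-17.0, 26.0, 1.0], [-24.0, 18.0, -0.0], [-31.0, 11.0, -1.0], [-10.0, 28.0, -3.0], [-18.0, 23.0, -2.0], [-25.0, 16.0, -4.0], [-28.0, 5.0, -8.0], [-11.0, 27.0, -6.0], [-22.0, 24.0, -3.0], [-26.0, 14.0, -7.0], [-8.0, 27.0, -10.0], [-20.0, 26.0, -6.0], [-27.0, 19.0, -7.0], [-7.0, 27.0, -13.0], [-17.0, 22.0, -12.0], [-25.0, 16.0, -12.0], [-15.0, 20.0, -17.0]]
```

View pics/s4.png

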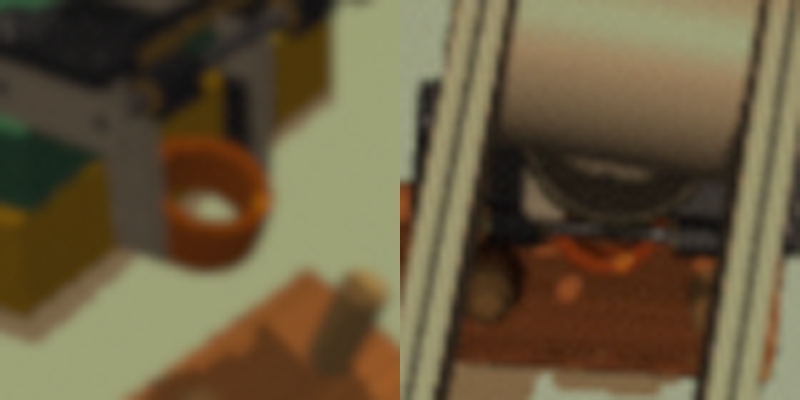

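The ring is held tilted (left crop 215,200), roughly 20–25°. I'll quantify with a plane/ring surface fit to its depth points.

```bash
cat > ring.py <<'E'
from h import *
from scipy.optimize import least_squares
ang=np.radians(86.4); xp=np.array([np.sin(ang),-np.cos(ang),0]); yp=np.array([np.cos(ang),np.sin(ang),0])
def fit(i,d,tcp,lo,hi,bore,n="side",dz=-.007,tilt0=.35):
    """depth points of the held ring -> mid relative to TCP in (xp,yp,z) mm and tilt towards -xp"""
    yy,xx=np.mgrid[0:400,0:640]; P=atdepth(n,np.c_[xx.ravel(),yy.ravel()],d.ravel()).reshape(400,640,3)
    m=cv2.inRange(cv2.cvtColor(i,cv2.COLOR_BGR2HSV),lo,hi); 
    m=(m>0)&(np.linalg.norm(P-tcp,axis=2)<.048)
    Q=P[m]-tcp; Q=np.c_[Q@xp,Q@yp,Q[:,2]]
    Rm=(bore/2+.030)/2; hw=(.030-bore/2)/2
    def res(p):
        ax=np.array([-np.sin(p[3])*np.cos(p[4]),np.sin(p[4]),np.cos(p[3])*np.cos(p[4])]); v=Q-p[:3]; h=v@ax; r=np.linalg.norm(v-np.outer(h,ax),axis=1)
        q=np.c_[abs(r-Rm)-hw,abs(h)-.014]
        return (np.linalg.norm(np.maximum(q,0),axis=1)+np.minimum(q.max(1),0))*1000
    s=least_squares(res,[0,0,dz,tilt0,0],loss="soft_l1",x_scale=[.01,.01,.01,.2,.2])
    print(len(Q),"mid rel (xp,yp,z) mm",(s.x[:3]*1000).round(1),"tilt",np.degrees(s.x[3]).round(1),"roll",np.degrees(s.x[4]).round(1),"rms",np.sqrt((s.fun**2).mean()).round(2))
    return s.x
ORANGE=((4,140,50),(25,255,255)); BLUE=((95,100,40),(130,255,255))
E
python3 - <<'E'
from ring import *
z=np.load("s4.npz"); tcp=telemetry.read_state()["tool_pos"]
for t0 in(.1,.35,.6): fit(z["i"],z["d"],tcp,*ORANGE,.044,tilt0=t0)
E
```

```text
308 mid rel (xp,yp,z) mm [-0.2  0.6  0.5] tilt 21.5 roll -0.8 rms 1.47
308 mid rel (xp,yp,z) mm [-0.2  0.6  0.4] tilt 21.1 roll -0.4 rms 1.48
308 mid rel (xp,yp,z) mm [-0.3  0.6  0.5] tilt 21.3 roll -0.6 rms 1.47
```

```bash
python3 - <<'E'
from ring import *
i=cv2.imread("pics/side0.png"); d=np.load("side0.npy")
fit(i,d,np.array([.4286,-.2008,.0231]),*ORANGE,.044,tilt0=0.05)
fit(i,d,np.array([.4665,.157,.0231]),*BLUE,.034,tilt0=0.05)
z=np.load("s4.npz"); tcp=telemetry.read_state()["tool_pos"]
try: fit(z["t"],z["dt"],tcp,*ORANGE,.044,n="top")
except Exception as e: print(e)
E
```

```text
339 mid rel (xp,yp,z) mm [ 1.9  1.7 -6.1] tilt 0.0 roll -0.5 rms 1.76
456 mid rel (xp,yp,z) mm [-0.1  1.2 -7.3] tilt -0.6 roll -0.3 rms 1.21
70 mid rel (xp,yp,z) mm [-0.7 -0.1 -4.2] tilt 17.1 roll 3.8 rms 1.35
```

Request:
send_rows:
  plan:
    - [[1,-0.1,-0.075,0.05,0],[1,-0.25,-0.19,0.05,0],[1,-0.42,-0.31,0.05,0],[1,-0.59,-0.44,0,0],[1,-0.76,-0.57,-0.1,0],[1,-0.9,-0.67,-0.25,0],[1,-0.96,-0.72,-0.4,0],[1,-0.96,-0.72,-0.52,0],[1,-0.96,-0.72,-0.62,0],[1,-0.96,-0.72,-0.67,0],[1,-0.96,-0.72,-0.69,0],[1,-0.96,-0.72,-0.71,0],[1,-0.96,-0.72,-0.73,0],[1,-0.96,-0.72,-0.73,0],[-0.2,-0.96,-0.72,-0.73,0],[-0.2,-0.96,-0.72,-0.73,0],[-0.6,-0.96,-0.72,-0.73,0],[-0.6,-0.96,-0.72,-0.7,0],[-0.6,-0.96,-0.72,-0.7,0],[-0.6,-0.96,-0.72,-0.7,0]]

```text
t: 7.27
tool_pos: [0.4286, -0.2021, 0.0277]
orientation: [3.139, -0.1, 0.002]
force: [-0.1, -0.1, -0.8]
opening: 0.0741
gripper_force: 0.0
```

```bash
python3 - <<'E'
from ring import *
i,d=viewer.read_camera("side"); s=telemetry.read_state(); print(s["t"],s["tool_pos"],s["force"],s["opening"])
fit(i,d,s["tool_pos"],*ORANGE,.044,tilt0=0.05)
E
```

```text
7.3167 [ 0.42838727 -0.20188827  0.02736081] [-1.06816115  1.26374984  0.13548417] 0.07470818276042171
261 mid rel (xp,yp,z) mm [  0.3   1.9 -10.8] tilt -1.5 roll -0.6 rms 2.01
```

Request:
send_rows:
  plan:
    - [[-0.6,0,0,-0.003,0],[1,0,0,-0.003,0],[1,0,0,-0.003,0],[1,0,0,-0.003,0],[1,0,0,-0.003,0],[1,0,0,-0.003,0],[1,0,0,0.1,0],[1,0.05,0.07,0.25,0],[1,0.17,0.24,0.32,0],[1,0.3,0.41,0.32,0],[1,0.42,0.58,0.32,0],[1,0.51,0.7,0.32,0],[1,0.54,0.747,0.32,0],[1,0.54,0.747,0.27,0],[1,0.54,0.747,0.22,0],[1,0.54,0.747,0.21,0],[1,0.54,0.747,0.21,0]]
  force: 12

```text
t: 8.73
tool_pos: [0.5337, -0.0532, 0.0666]
orientation: [-3.14, 0.102, 0.006]
force: [-0.5, -0.6, -1.3]
opening: 0.0587
gripper_force: 12.0
```

```bash
python3 - <<'E'
from ring import *
i,d=viewer.read_camera("side"); s=telemetry.read_state(); print(s["t"],s["tool_pos"],s["force"],s["opening"])
fit(i,d,s["tool_pos"],*ORANGE,.044,tilt0=0.05)
E
```

```text
8.7833 [ 0.53441908 -0.05327204  0.06752384] [-0.05787939  0.00118881 -0.50725456] 0.05865991592676848
338 mid rel (xp,yp,z) mm [ -0.6   1.6 -10.1] tilt 1.4 roll 0.4 rms 3.45
```

Request:
send_rows:
  plan:
    - [[1,0.008,0,-0.012,0],[1,0.008,0,-0.024,0],[1,0.008,0,-0.036,0],[1,0.008,0,-0.048,0],[1,0.008,0,-0.056,0],[1,0.008,0,-0.064,0],[1,0.008,0,-0.064,0]]

```text
t: 9.37
tool_pos: [0.5377, -0.0528, 0.0561]
orientation: [3.14, -0.101, 0.0]
force: [-2.6, -1.1, 2.2]
opening: 0.0582
gripper_force: 12.0
```

```bash
python3 - <<'E'
from ring import *
i,d=viewer.read_camera("side"); s=telemetry.read_state(); print(s["t"],s["tool_pos"],s["force"],s["opening"])
fit(i,d,s["tool_pos"],*ORANGE,.044)
E
```

```text
9.4167 [ 0.53772239 -0.05259127  0.05621236] [-2.24146954 -1.80641271  1.80777001] 0.05825645860696229
374 mid rel (xp,yp,z) mm [-1.   2.  -7.4] tilt 18.0 roll -0.9 rms 5.22
```

Request:
send_rows:
  plan:
    - [[1,0,0,-0.008,0],[1,0,0,-0.015,0],[1,0,0,-0.015,0],[1,-0.05,0,0.05,0],[1,-0.05,0,0.2,0],[1,-0.05,0,0.35,0],[1,-0.05,0,0.35,0],[1,-0.05,0,0.35,0]]

```text
t: 10.08
tool_pos: [0.5296, -0.0521, 0.1282]
orientation: [3.14, -0.1, 0.008]
force: [0.1, 0.3, -1.6]
opening: 0.058
gripper_force: 12.0
```

```bash
python3 - <<'E'
from ring import *
i,d=viewer.read_camera("side"); s=telemetry.read_state(); print(s["t"],s["tool_pos"],s["force"],s["opening"])
fit(i,d,s["tool_pos"],*ORANGE,.044)
E
```

```text
10.1333 [ 0.52824374 -0.05196256  0.12633185] [-0.90842211  0.11117932 -2.49436666] 0.058370181592044025
335 mid rel (xp,yp,z) mm [-2.3  0.6 -5.5] tilt 22.5 roll 0.0 rms 1.47
```

```bash
python3 - <<'E'
from h import *
from scipy.optimize import least_squares
C=np.array([.603,.0027,.0555]); y=np.radians(-3.6); th=np.radians(25)
xp=np.array([np.cos(y),np.sin(y),0]);t=np.array([-np.sin(y),np.cos(y),0]); z=np.array([0,0,1.])
nv=-np.sin(th)*xp+np.cos(th)*z; w=np.cos(th)*xp+np.sin(th)*z
for n in("top","side"):
    D=np.load(n+"0.npy"); yy,xx=np.mgrid[0:400,0:640]; P=atdepth(n,np.c_[xx.ravel(),yy.ravel()],D.ravel())-C
    a,u,h=P@t*1000,P@w*1000,P@nv*1000
    g=(abs(a)<150)&(abs(u)<38)&(abs(h)<9); print(n,"board h",np.median(h[g]).round(2),"slope resid",np.polyfit(u[g],h[g],1).round(3),np.polyfit(a[g],h[g],1).round(4))
    h0=np.median(h[g]); h=h-h0
    e=(abs(h)<7)&(abs(a)<180)&(abs(u)<60); print(" edges a",np.percentile(a[e],[.5,99.5]).round(1),"u",np.percentile(u[e],[1,99]).round(1))
    for p,R in((-120,12),(0,14),(120,12)):
        s=(abs(a-p)<24)&(abs(u)<24)&(h>(28 if p==0 else 15))&(h<(46 if p==0 else 52))
        f=least_squares(lambda q:np.hypot(a[s]-q[0],u[s]-q[1])-R,[p,0],loss="soft_l1"); 
        tt=(abs(a-p)<24)&(abs(u)<24)&(h>55)
        print(" peg",p,s.sum(),f.x.round(1),"rms",np.sqrt((f.fun**2).mean()).round(1))
E
```

```text
top board h 0.26 slope resid [0.004 0.299] [0.0015 0.3053]
 edges a [-157.9  157.9] u [-44.7  44.5]
 peg -120 34 [-119.5   -1.2] rms 1.9
 peg 0 17 [ 0.3 -0.7] rms 1.0
 peg 120 32 [119.9  -3.7] rms 1.5
side board h 2.44 slope resid [0.  2.5] [-2.0000e-03  2.5255e+00]
 edges a [-154.1  163.4] u [-46.4  42.8]
 peg -120 86 [-118.   -1.] rms 1.3
 peg 0 51 [ 2.  -0.9] rms 1.0
 peg 120 98 [122.2  -0.8] rms 0.9
```

Request:
send_rows:
  plan:
    - [[1,0,0,0.1,0],[1,0.03,0.04,0.18,0],[1,0.09,0.12,0.18,0],[1,0.15,0.21,0.18,0],[1,0.2,0.27,0.18,0],[1,0.205,0.29,0.14,0],[1,0.205,0.29,0.08,0],[1,0.205,0.29,0.06,0],[1,0.205,0.29,0.06,0],[1,0.205,0.29,0.06,0]]

```text
t: 10.97
tool_pos: [0.5673, 0.0051, 0.1365]
orientation: [3.14, -0.101, -0.004]
force: [0.6, -0.4, -0.5]
opening: 0.0582
gripper_force: 12.0
```

```bash
cat >> ring.py <<'E'
CS=np.array([.6013,.0047,.0573]); Y=np.radians(-3.6); XP=np.array([np.cos(Y),np.sin(Y),0]); YP=np.array([-np.sin(Y),np.cos(Y),0]); N=-np.sin(np.radians(25))*XP+np.array([0,0,np.cos(np.radians(25))])
W=np.cos(np.radians(25))*XP+np.array([0,0,np.sin(np.radians(25))])
def look(col,bore,name=None,tilt0=.35):
    i,d=viewer.read_camera("side"); s=telemetry.read_state(); tcp=s["tool_pos"]
    print(s["t"],tcp.round(4),s["force"].round(1),s["wrist_torque"].round(2),s["opening"].round(4),s["gripper_force"])
    p=fit(i,d,tcp,*col,bore,tilt0=tilt0); mid=tcp+p[0]*xp+p[1]*yp+[0,0,p[2]]; e=mid-CS
    print("ring mid in post frame (side cam) mm: u",(e@W*1000).round(1),"a",(e@YP*1000).round(1),"s",(e@N*1000).round(1))
    if name:
        u,v=proj("side",mid)[0].astype(int); cv2.imwrite(f"pics/{name}.png",cv2.resize(i[v-45:v+45,u-45:u+45],(540,540),interpolation=cv2.INTER_CUBIC))
E
python3 -c "
from ring import *
look(ORANGE,.044,'s5')"
```

```text
Traceback (most recent call last):
  File "ring.py", line 23, in look
    print(s["t"],tcp.round(4),s["force"].round(1),s["wrist_torque"].round(2),s["opening"].round(4),s["gripper_force"])
                                                                             ^^^^^^^^^^^^^^^^^^
AttributeError: 'float' object has no attribute 'round'
```

```bash
sed -i 's/s\["opening"\].round(4)/round(s["opening"],4)/' ring.py
python3 -c "
from ring import *
look(ORANGE,.044,'s5')"
```

```text
11.0667 [0.5684 0.0051 0.1381] [ 0.1 -0.1 -0.6] [ 0.02 -0.02  0.01] 0.0583 11.996099329371646
411 mid rel (xp,yp,z) mm [-11.2   4.2 -10.1] tilt 17.2 roll -0.8 rms 5.55
ring mid in post frame (side cam) mm: u -10.0 a 2.5 s 82.7
```

View pics/s5.png

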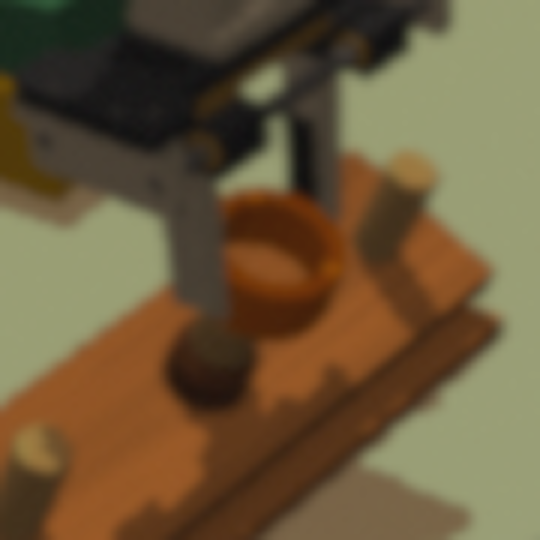

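```bash
sed -i 's/    Q=P\[m\]-tcp;/    m\&=((P-CS)@N>.02)|(P@XP<CS@XP-.06);\n    Q=P[m]-tcp;/' ring.py
python3 - <<'E'
from ring import *
look(ORANGE,.044)
i,d=viewer.read_camera("side")
for s in(0,.06,.083): print(s,proj("side",CS+s*N))
print("tcp",proj("side",telemetry.read_state()["tool_pos"]))
E
```

```text
11.1167 [0.5687 0.0052 0.1385] [ 0.2  0.  -0.8] [-0.03 -0.02 -0.01] 0.0585 11.996017519104498
400 mid rel (xp,yp,z) mm [-11.5   0.5 -10.8] tilt 15.5 roll 2.7 rms 5.54
ring mid in post frame (side cam) mm: u -10.1 a -1.1 s 82.4
0 [[295.02924708 203.15193996]]
0.06 [[301.6763065  189.06282271]]
0.083 [[304.37319034 183.35144022]]
tcp [[303.76000169 180.61098583]]
```

```bash
sed -i 's/loss="soft_l1",x_scale/loss="cauchy",x_scale/; s/np.sqrt((s.fun\*\*2).mean())/np.median(abs(s.fun))/; s/least_squares(res,\[0,0,dz/least_squares(res,[-.002,0,dz/' ring.py
python3 - <<'E'
from ring import *
look(ORANGE,.044)
E
```

```text
11.2167 [0.5689 0.0054 0.1387] [ 0.1 -0.5  0.1] [0.08 0.02 0.01] 0.0581 11.996243641665387
403 mid rel (xp,yp,z) mm [-3.9  0.7 -7.7] tilt 21.4 roll -0.3 rms 0.84
ring mid in post frame (side cam) mm: u -1.6 a -0.6 s 82.1
```

Request:
send_rows:
  plan:
    - [[1,0.008,0.002,0,0],[1,0.022,0.001,-0.03,0],[1,0.036,0,-0.06,0],[1,0.05,0,-0.09,0],[1,0.064,-0.001,-0.12,0],[1,0.078,-0.002,-0.15,0],[1,0.092,-0.002,-0.18,0],[1,0.092,-0.002,-0.18,0]]

```text
t: 11.88
tool_pos: [0.5864, 0.0054, 0.1]
orientation: [-3.14, 0.1, 0.004]
force: [-0.4, 1.4, -0.3]
opening: 0.0585
gripper_force: 12.0
```

```bash
python3 - <<'E'
from ring import *
look(ORANGE,.044,"s6")
E
```

```text
11.9333 [0.5865 0.0054 0.1007] [ 0.1  0.6 -1.1] [ 0.05 -0.    0.02] 0.0582 11.99604497268865
420 mid rel (xp,yp,z) mm [-4.   0.4 -8.5] tilt 22.4 roll 0.9 rms 1.19
ring mid in post frame (side cam) mm: u -2.3 a 0.2 s 39.6
```

View pics/s6.png

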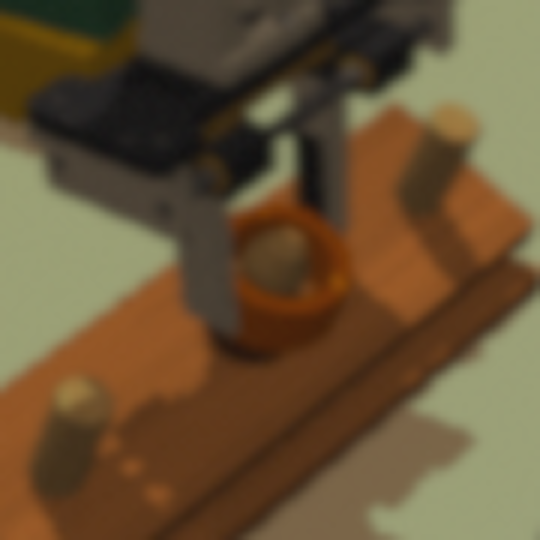

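The post tip sits inside the bore (tip 277,260; ring centre about 285,258); the ring should shift about 2 mm in +x as it goes down.

Request:
send_rows:
  plan:
    - [[1,0.011,0.003,0,0],[1,0.017,0.003,-0.013,0],[1,0.023,0.002,-0.026,0],[1,0.029,0.002,-0.039,0],[1,0.035,0.001,-0.052,0],[1,0.041,0.001,-0.065,0],[1,0.047,0,-0.078,0],[1,0.053,0,-0.09,0],[1,0.053,0,-0.09,0]]

```text
t: 12.68
tool_pos: [0.5974, 0.0054, 0.0833]
orientation: [-3.14, 0.1, 0.001]
force: [0.4, 0.2, -1.0]
opening: 0.0584
gripper_force: 12.0
```

```bash
python3 - <<'E'
from ring import *
look(ORANGE,.044)
E
```

```text
12.7333 [0.5974 0.0054 0.0836] [-0.1  0.3 -2.4] [ 0.02  0.06 -0.  ] 0.0581 11.996171133714597
360 mid rel (xp,yp,z) mm [-3.8  0.4 -6.8] tilt 23.2 roll -0.8 rms 2.9
ring mid in post frame (side cam) mm: u 1.2 a 0.9 s 20.9
```

Request:
send_rows:
  plan:
    - [[1,0.004,0,-0.009,0],[1,0.008,0,-0.018,0],[1,0.012,0,-0.027,0],[1,0.012,0,-0.027,0]]

```text
t: 13.07
tool_pos: [0.6, 0.0053, 0.0785]
orientation: [3.14, -0.1, -0.001]
force: [-0.6, -0.5, -0.2]
opening: 0.0581
gripper_force: 12.0
```

Request:
send_rows:
  plan:
    - [[1,0.002,0,-0.005,0],[1,0.004,0,-0.009,0],[1,0.004,0,-0.009,0]]

```text
t: 13.32
tool_pos: [0.6005, 0.0052, 0.0776]
orientation: [3.14, -0.1, -0.002]
force: [-8.0, -0.5, 9.3]
opening: 0.0584
gripper_force: 12.0
```

Request:
send_rows:
  plan:
    - [[1,-0.005,0,0,0],[1,-0.008,0,0,0],[1,-0.008,0,0,0]]

```text
t: 13.57
tool_pos: [0.5997, 0.0053, 0.0773]
orientation: [3.14, -0.1, 0.002]
force: [-0.6, -0.3, 3.5]
opening: 0.0585
gripper_force: 12.0
```

```bash
python3 - <<'E'
from ring import *
look(ORANGE,.044,"s7")
E
```

```text
13.6167 [0.5997 0.0054 0.0773] [-1.1 -1.   4.8] [-0.06  0.16 -0.  ] 0.0583 12.00042439468234
328 mid rel (xp,yp,z) mm [-9.9 -4.8 10.7] tilt 62.3 roll -28.3 rms 3.42
ring mid in post frame (side cam) mm: u 2.6 a -4.2 s 32.7
```

View pics/s7.png

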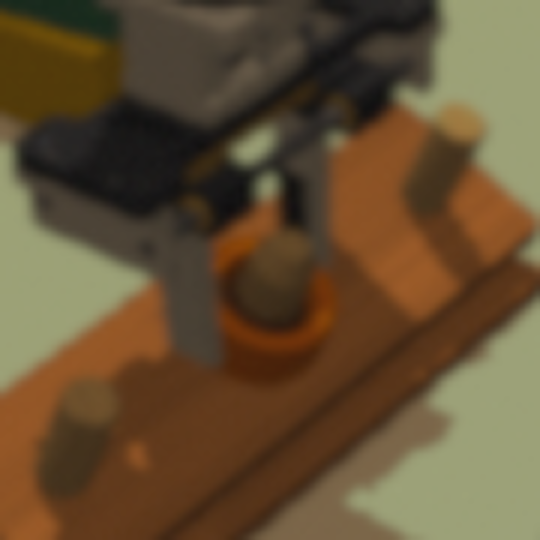

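The ring surrounds the foot and looks flat near the board. A light press further will confirm it is home.

Request:
send_rows:
  plan:
    - [[1,0.001,0,-0.005,0],[1,0.001,0,-0.008,0],[1,0.001,0,-0.008,0]]

```text
t: 13.87
tool_pos: [0.6, 0.0054, 0.0769]
orientation: [3.14, -0.1, 0.002]
force: [-5.2, 0.0, 14.2]
opening: 0.0582
gripper_force: 12.0
```

```bash
cat > rim.py <<'E'
from ring import *
def rim(col,n="side",lohi=(8,45)):
    i,d=viewer.read_camera(n); s=telemetry.read_state()
    print(round(s["t"],2),s["tool_pos"].round(4),s["force"].round(1),s["wrist_torque"].round(2),round(s["opening"],4))
    yy,xx=np.mgrid[0:400,0:640]; P=atdepth(n,np.c_[xx.ravel(),yy.ravel()],d.ravel())-(CS if n=="side" else np.array([.603,.003,.0557]))
    a,u,h=P@YP*1000,P@W*1000,P@N*1000; r=np.hypot(a,u)
    m=(mask(i,*col).ravel()>0)&(r<36)&(h>lohi[0])&(h<lohi[1])
    T=m&(r>(23 if col is ORANGE else 18))&(r<29)
    for lab,g in(("uphill",T&(u>8)),("downhill",T&(u<-8)),("a+",T&(a>8)),("a-",T&(a<-8))):
        if g.sum()>3: print(lab,g.sum(),"h pct 10/50/90",np.percentile(h[g],[10,50,90]).round(1))
E
python3 -c "
from rim import *
rim(ORANGE); rim(ORANGE,'top')"
```

```text
13.92 [0.6    0.0054 0.0769] [-6.1  0.1 14.5] [-0.02  0.98  0.07] 0.0585
uphill 21 h pct 10/50/90 [25.1 28.  29.5]
downhill 43 h pct 10/50/90 [26.3 28.  29.6]
a+ 28 h pct 10/50/90 [26.4 28.  29.6]
a- 22 h pct 10/50/90 [26.  27.4 29.5]
13.97 [0.6    0.0054 0.0769] [-5.3  0.3 14.9] [0.07 1.06 0.01] 0.0584
downhill 38 h pct 10/50/90 [22.5 28.5 31.5]
a+ 14 h pct 10/50/90 [25.5 28.9 31.6]
a- 14 h pct 10/50/90 [25.2 27.9 32.6]
```

The rim is 28 mm above the board all round and the force is along the board normal, so orange is home. Next I release and rise.

Request:
send_rows:
  plan:
    - [[-0.5,0,0,0,0],[-0.5,0,0,0,0],[-0.5,0,0,0,0],[-0.5,0,0,0,0],[-0.5,0,0,0.05,0],[-0.5,0,0,0.15,0],[-0.5,0,0,0.3,0],[-0.5,0,0,0.45,0],[-0.5,0,0,0.6,0],[-1,-0.1,0.1,0.6,0],[-1,-0.25,0.28,0.6,0],[-1,-0.4,0.45,0.6,0],[-1,-0.55,0.62,0.5,0],[-1,-0.66,0.75,0.35,0],[-1,-0.66,0.75,0.2,0],[-1,-0.66,0.75,0.05,0],[-1,-0.66,0.75,0.05,0],[-1,-0.66,0.75,0.05,0]]

```text
t: 15.47
tool_pos: [0.4657, 0.1551, 0.0842]
orientation: [3.139, -0.099, -0.007]
force: [0.5, -0.4, 0.8]
opening: 0.093
gripper_force: 0.0
```

```bash
python3 - <<'E'
from rim import *
rim(ORANGE); rim(ORANGE,'top')
i,d=viewer.read_camera("side")
# orange ring contact check by centre of rim
yy,xx=np.mgrid[0:400,0:640]; P=atdepth("side",np.c_[xx.ravel(),yy.ravel()],d.ravel())
fit(i,d,np.array([.4665,.157,.0231]),*BLUE,.034,tilt0=.02)
t,dt=viewer.read_camera("top")
m=mask(t,*BLUE); m[:,:230]=0;m[:,290:]=0;m[:195]=0;m[245:]=0
c=max(cv2.findContours(m,cv2.RETR_EXTERNAL,cv2.CHAIN_APPROX_NONE)[0],key=cv2.contourArea); print(cv2.fitEllipse(c)[0], cv2.contourArea(c))
E
```

```text
15.52 [0.4678 0.1552 0.0863] [1.1 0.6 0.4] [ 0.05 -0.01  0.01] 0.0928
15.57 [0.4691 0.1552 0.0875] [ 0.  -0.6  0.9] [ 0.05  0.   -0.01] 0.0931
uphill 51 h pct 10/50/90 [13.1 24.7 32.2]
downhill 48 h pct 10/50/90 [21.2 26.8 31.6]
a+ 44 h pct 10/50/90 [22.6 26.6 31.4]
a- 50 h pct 10/50/90 [13.8 26.6 31.5]
449 mid rel (xp,yp,z) mm [ 0.1  1.2 -7.2] tilt 0.5 roll 0.4 rms 0.76Traceback (most recent call last):
  File "<stdin>", line 9, in <module>
cv2.error: OpenCV(4.12.0) /io/opencv/modules/imgproc/src/shapedescr.cpp:361: error: (-201:Incorrect size of input array) There should be at least 5 points to fit the ellipse in function 'fitEllipseNoDirect'
```

Request:
send_rows:
  plan:
    - [[-1,-0.009,0.009,-0.1,0],[-1,-0.009,0.009,-0.2,0],[-1,-0.009,0.009,-0.29,0],[-1,-0.009,0.009,-0.305,0],[-1,-0.009,0.009,-0.305,0],[-1,-0.009,0.009,-0.305,0]]

```text
t: 16.17
tool_pos: [0.467, 0.1572, 0.0259]
orientation: [-3.139, 0.101, -0.003]
force: [0.4, 0.2, 1.5]
opening: 0.093
gripper_force: 0.0
```

```bash
python3 - <<'E'
from rim import *
look(BLUE,.034,tilt0=.02); rim(ORANGE)
E
```

```text
16.2167 [0.4672 0.1573 0.0262] [-0.5 -1.1 -0.2] [0.06 0.03 0.02] 0.0929 0.0
388 mid rel (xp,yp,z) mm [ -0.5   0.7 -10.1] tilt 0.1 roll 0.3 rms 0.78
ring mid in post frame (side cam) mm: u -147.8 a 144.6 s 23.5
16.27 [0.4673 0.1574 0.0262] [-1.   0.8 -0. ] [ 0.04  0.02 -0.03] 0.0934
```

Request:
send_rows:
  plan:
    - [[1,0,0,0,0],[1,0,0,0,0],[1,0,0,0,0],[1,0,0,0,0],[1,0,0,0,0],[1,0,0,0,0],[1,0,0,0.1,0],[1,0.05,-0.06,0.25,0],[1,0.17,-0.2,0.32,0],[1,0.29,-0.34,0.32,0],[1,0.36,-0.43,0.32,0],[1,0.386,-0.454,0.3,0],[1,0.386,-0.454,0.25,0],[1,0.386,-0.454,0.21,0],[1,0.386,-0.454,0.2,0],[1,0.386,-0.454,0.2,0]]
  force: 12

```text
t: 17.6
tool_pos: [0.5406, 0.0673, 0.0622]
orientation: [3.14, -0.098, -0.006]
force: [-0.3, 0.6, -0.9]
opening: 0.0605
gripper_force: 12.0
```

Request:
send_rows:
  plan:
    - [[1,0,0,-0.012,0],[1,0,0,-0.024,0],[1,0,0,-0.036,0],[1,0,0,-0.048,0],[1,0,0,-0.056,0],[1,0,0,-0.064,0],[1,0,0,-0.072,0],[1,0,0,-0.078,0],[1,0,0,-0.078,0]]

```text
t: 18.35
tool_pos: [0.5426, 0.0669, 0.0486]
orientation: [-3.14, 0.099, 0.0]
force: [-3.5, 2.3, 3.6]
opening: 0.0602
gripper_force: 12.0
```

Request:
send_rows:
  plan:
    - [[1,-0.05,0,0.05,0],[1,-0.05,0,0.2,0],[1,-0.05,0,0.35,0],[1,-0.05,0,0.35,0],[1,-0.05,0,0.35,0]]

```text
t: 18.77
tool_pos: [0.5353, 0.0661, 0.1213]
orientation: [3.14, -0.1, 0.01]
force: [0.2, 0.2, -2.0]
opening: 0.0601
gripper_force: 12.0
```

```bash
python3 - <<'E'
from rim import *
look(BLUE,.034); rim(ORANGE)
E
```

```text
18.8167 [0.5338 0.0661 0.1193] [-0.4 -0.5 -1.7] [0.04 0.06 0.02] 0.0602 11.998285087756813
341 mid rel (xp,yp,z) mm [ 0.4  0.7 -4.2] tilt 25.8 roll 0.0 rms 0.81
ring mid in post frame (side cam) mm: u -39.7 a 57.7 s 82.3
18.87 [0.5328 0.0662 0.118 ] [-0.4  0.4 -1.2] [0.06 0.02 0.04] 0.0602
downhill 10 h pct 10/50/90 [22.9 27.8 29.1]
a+ 10 h pct 10/50/90 [22.9 27.8 29.1]
```

Request:
send_rows:
  plan:
    - [[1,0,0,0.12,0],[1,0.02,-0.04,0.22,0],[1,0.06,-0.12,0.22,0],[1,0.11,-0.21,0.22,0],[1,0.15,-0.28,0.22,0],[1,0.158,-0.3,0.18,0],[1,0.158,-0.3,0.12,0],[1,0.158,-0.3,0.1,0],[1,0.158,-0.3,0.1,0],[1,0.158,-0.3,0.1,0],[1,0.158,-0.3,0.1,0]]

```text
t: 19.78
tool_pos: [0.5641, 0.0071, 0.1385]
orientation: [-3.14, 0.099, 0.001]
force: [0.4, -0.6, -0.8]
opening: 0.0603
gripper_force: 12.0
```

```bash
python3 - <<'E'
from rim import *
look(BLUE,.034); look(BLUE,.034); rim(ORANGE)
E
```

```text
19.8333 [0.5645 0.0069 0.1389] [-0.2  0.3 -1.9] [0.03 0.   0.01] 0.0605 11.998237422667444
290 mid rel (xp,yp,z) mm [-1.7  0.4 -6.6] tilt 25.5 roll 1.3 rms 0.71
ring mid in post frame (side cam) mm: u -3.3 a 0.3 s 84.3
19.8833 [0.5646 0.0068 0.1391] [-0.4  0.  -0.6] [0.02 0.01 0.01] 0.0602 11.998203860130161
287 mid rel (xp,yp,z) mm [-1.1  0.5 -6.1] tilt 24.9 roll 1.2 rms 0.76
ring mid in post frame (side cam) mm: u -2.3 a 0.3 s 84.6
19.93 [0.5647 0.0067 0.1393] [-0.4 -0.5 -0.7] [ 0.08  0.02 -0.01] 0.0606
uphill 20 h pct 10/50/90 [27.  27.4 29.8]
downhill 41 h pct 10/50/90 [26.1 27.7 29.5]
a+ 47 h pct 10/50/90 [25.9 27.4 29.5]
a- 10 h pct 10/50/90 [26.6 27.7 29.2]
```

Request:
send_rows:
  plan:
    - [[1,0.01,0,-0.012,0],[1,0.019,-0.001,-0.03,0],[1,0.029,-0.001,-0.05,0],[1,0.038,-0.002,-0.07,0],[1,0.048,-0.002,-0.092,0],[1,0.057,-0.003,-0.113,0],[1,0.057,-0.003,-0.113,0]]

```text
t: 20.52
tool_pos: [0.5753, 0.0057, 0.1145]
orientation: [-3.14, 0.1, 0.003]
force: [0.2, 0.0, 0.1]
opening: 0.0601
gripper_force: 12.0
```

```bash
python3 - <<'E'
from rim import *
look(BLUE,.034); look(BLUE,.034,"s8")
E
```

```text
20.5667 [0.5754 0.0057 0.115 ] [-0.3 -0.  -0.8] [-0.03 -0.02 -0.05] 0.0603 11.998201827518642
276 mid rel (xp,yp,z) mm [-1.1  0.4 -6.6] tilt 26.9 roll -0.0 rms 0.87
ring mid in post frame (side cam) mm: u -2.9 a -0.2 s 57.8
20.6167 [0.5756 0.0058 0.1155] [ 0.2 -0.3 -0.5] [0.01 0.02 0.01] 0.0601 11.998205299023539
275 mid rel (xp,yp,z) mm [-1.4  0.5 -6.4] tilt 26.0 roll 0.6 rms 0.93
ring mid in post frame (side cam) mm: u -2.6 a -0.1 s 58.5
```

View pics/s8.png

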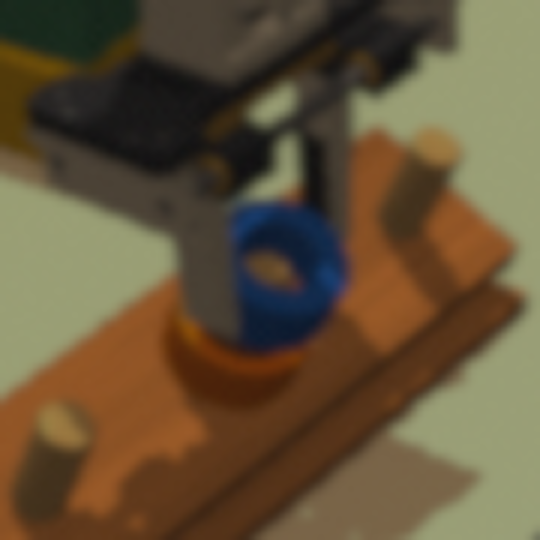

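The tan post tip shows inside the blue bore (268,266), slightly toward +x of the bore centre; I'll shift about 1.5 mm in +x and continue down.

Request:
send_rows:
  plan:
    - [[1,0.004,0.001,0,0],[1,0.008,0.001,0,0],[1,0.011,0.001,-0.008,0],[1,0.015,0,-0.017,0],[1,0.019,0,-0.026,0],[1,0.023,0,-0.035,0],[1,0.023,0,-0.035,0]]

```text
t: 21.2
tool_pos: [0.5802, 0.0058, 0.1084]
orientation: [-3.14, 0.1, 0.001]
force: [-0.3, 0.2, -0.2]
opening: 0.0602
gripper_force: 12.0
```

```bash
python3 - <<'E'
from rim import *
look(BLUE,.034); look(BLUE,.034)
E
```

```text
21.25 [0.5802 0.0058 0.1086] [ 0.5  0.3 -0.5] [0.03 0.02 0.05] 0.0604 11.998232917394489
261 mid rel (xp,yp,z) mm [-1.   1.  -6.3] tilt 25.9 roll -0.7 rms 0.9
ring mid in post frame (side cam) mm: u -1.0 a 0.8 s 50.2
21.3 [0.5803 0.0058 0.1088] [-0.4 -0.6 -0.6] [0.01 0.02 0.  ] 0.0603 11.998341532889754
264 mid rel (xp,yp,z) mm [-1.3  0.5 -6.4] tilt 26.4 roll -0.5 rms 0.91
ring mid in post frame (side cam) mm: u -1.2 a 0.3 s 50.3
```

Request:
send_rows:
  plan:
    - [[1,0.004,0,-0.009,0],[1,0.008,0,-0.018,0],[1,0.0125,-0.001,-0.027,0],[1,0.0125,-0.001,-0.027,0]]

```text
t: 21.63
tool_pos: [0.5828, 0.0055, 0.1031]
orientation: [-3.14, 0.1, 0.001]
force: [-1.3, -0.4, -0.9]
opening: 0.0604
gripper_force: 12.0
```

Request:
send_rows:
  plan:
    - [[1,0.002,0,-0.005,0],[1,0.004,0,-0.009,0],[1,0.004,0,-0.009,0]]

```text
t: 21.88
tool_pos: [0.5837, 0.0056, 0.1016]
orientation: [-3.14, 0.1, 0.0]
force: [0.7, -0.7, -0.5]
opening: 0.0602
gripper_force: 12.0
```

```bash
python3 - <<'E'
from rim import *
look(BLUE,.034); rim(BLUE,lohi=(40,75))
E
```

```text
21.9333 [0.5837 0.0056 0.1017] [-0.  -0.5 -0.6] [ 0.02  0.01 -0.03] 0.0602 11.998234167695045
238 mid rel (xp,yp,z) mm [-1.2  0.2 -5.8] tilt 25.8 roll -0.5 rms 0.78
ring mid in post frame (side cam) mm: u -0.8 a -0.0 s 42.9
21.98 [0.5837 0.0055 0.1018] [ 0.2  0.5 -1.5] [ 0.03 -0.02  0.04] 0.0604
uphill 32 h pct 10/50/90 [55.  56.5 59.5]
downhill 67 h pct 10/50/90 [54.2 56.1 57.8]
a+ 45 h pct 10/50/90 [53.7 56.4 57.9]
a- 49 h pct 10/50/90 [54.  55.9 57.7]
```

Very nearly home (s = 42.9 against 42). I'll feel for contact.

Request:
send_rows:
  plan:
    - [[1,0.002,0,-0.004,0],[1,0.003,0,-0.007,0],[1,0.003,0,-0.007,0]]

```text
t: 22.23
tool_pos: [0.5844, 0.0055, 0.1013]
orientation: [3.14, -0.1, 0.0]
force: [-4.0, 0.2, 5.8]
opening: 0.0602
gripper_force: 12.0
```

Request:
send_rows:
  plan:
    - [[1,0.001,0,-0.003,0],[1,0.002,0,-0.005,0],[1,0.002,0,-0.005,0]]

```text
t: 22.48
tool_pos: [0.5846, 0.0055, 0.101]
orientation: [3.14, -0.1, -0.0]
force: [-8.0, -0.3, 12.8]
opening: 0.0605
gripper_force: 12.0
```

```bash
python3 - <<'E'
from rim import *
look(BLUE,.034); rim(BLUE,lohi=(40,75)); rim(ORANGE,lohi=(8,38))
E
```

```text
22.5333 [0.5846 0.0055 0.1011] [-8.8 -1.  12.9] [ 0.05  1.51 -0.  ] 0.0603 11.99942828854546
231 mid rel (xp,yp,z) mm [-1.6  0.5 -5.9] tilt 24.7 roll -0.5 rms 0.9
ring mid in post frame (side cam) mm: u -0.5 a 0.3 s 42.0
22.58 [0.5846 0.0055 0.101 ] [-7.5  0.7 11.2] [-0.07  1.52  0.  ] 0.0601
uphill 36 h pct 10/50/90 [53.7 56.  57.8]
downhill 68 h pct 10/50/90 [53.2 55.8 57.6]
a+ 47 h pct 10/50/90 [53.1 56.2 58.1]
a- 48 h pct 10/50/90 [53.9 55.5 57.1]
22.63 [0.5846 0.0055 0.1011] [-8.4  0.5 13. ] [-0.05  1.48  0.  ] 0.0604
downhill 4 h pct 10/50/90 [12.9 14.2 21.5]
a+ 6 h pct 10/50/90 [11.8 14.2 21.2]
```

Home: s = 42.0 mm, tilt 24.7°, rim at 56 mm all round. I'll ease the sideways load, release, rise and clear away.

Request:
send_rows:
  plan:
    - [[1,-0.002,0,0,0],[1,-0.002,0,0,0],[-0.5,-0.002,0,0,0],[-0.5,-0.002,0,0,0],[-0.5,-0.002,0,0,0],[-0.5,-0.002,0,0,0],[-0.5,-0.002,0,0.05,0],[-0.5,-0.002,0,0.15,0],[-0.5,-0.002,0,0.3,0],[-0.5,-0.002,0,0.45,0],[-0.5,-0.1,0,0.6,0],[-0.5,-0.3,0,0.6,0],[-0.5,-0.5,0,0.6,0],[-0.5,-0.7,0,0.6,0],[-0.5,-0.85,0,0.6,0],[-0.5,-0.85,0,0.6,0],[-0.5,-0.85,0,0.6,0]]

```text
t: 24.05
tool_pos: [0.4142, 0.0056, 0.2204]
orientation: [3.14, -0.1, 0.004]
force: [1.1, 0.4, 0.6]
opening: 0.0699
gripper_force: 0.0
```

```bash
python3 - <<'E'
from rim import *
rim(BLUE,lohi=(40,75)); rim(BLUE,"top",lohi=(40,75)); rim(ORANGE,lohi=(5,38))
i,d=viewer.read_camera("side"); fit(i,d,CS+.042*N,*BLUE,.034)
E
```

```text
24.1 [0.4152 0.0055 0.2206] [ 1.  -0.6  1. ] [-0.01  0.06 -0.01] 0.0695
uphill 64 h pct 10/50/90 [52.8 55.5 58.1]
downhill 66 h pct 10/50/90 [53.5 56.  57.5]
a+ 79 h pct 10/50/90 [49.6 55.9 58.2]
a- 51 h pct 10/50/90 [53.2 55.4 57.5]
24.15 [0.4157 0.0055 0.2205] [ 0.6  0.7 -0.6] [0.04 0.04 0.  ] 0.07
uphill 75 h pct 10/50/90 [50.1 55.  60.1]
downhill 66 h pct 10/50/90 [51.1 56.4 59.9]
a+ 69 h pct 10/50/90 [52.5 56.1 59.4]
a- 61 h pct 10/50/90 [50.8 55.8 59.8]
24.2 [0.4158 0.0055 0.2202] [-0.1 -0.4  0.2] [ 0.01  0.04 -0.  ] 0.0698
downhill 7 h pct 10/50/90 [ 9.3 16.3 18.3]
a+ 11 h pct 10/50/90 [12.1 16.8 20.5]
308 mid rel (xp,yp,z) mm [-0.4  0.1  0.4] tilt 24.8 roll 0.7 rms 0.93
```

Both collars are seated squarely, and the robot is clear.

```bash
python3 -c "
from plant import order
print(order.close_job())"
```

```text
the job is handed in; nothing more can be done
None
```

The job is handed in at 24 s: the orange collar measured flat on the rail board and the blue collar flush on top of it, each held square and pressed home before release, and none of the other objects was moved.

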